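Move the toiletries row from the glass shelf to the bay tray, keeping its order

TASK

The frosted glass shelf is to be cleaned, and its owner finds his things by their place in the row: move the aerosol can, the aftershave bottle, the folding mirror and the cup with tweezers into the four-bay wooden tray, one to a bay, in the same left-to-right order in which they stand on the shelf now (skipping the cream jar). Set each down gently, never tipping any over, so that it ends standing upright on the floor of its bay, and leave the low cream jar where it is.

Things in the scene. Friction and masses are not known exactly. Their poses are not given: they have to be found in the camera images.
- can: Silver aerosol can with a grey clip-on lid (the lid stays on), upright cylinder 46 mm in diameter (lid 45 mm), 140 mm tall, about 0.16 kg. A good grip is 105 mm above its underside. Origin: centre of its underside; z up.
- bottle: Brown glass aftershave bottle, upright: flat rectangular body 32 mm thick along its x, 56 mm wide along its y, 70 mm tall; above it a neck and a round black cap 26 mm across, its top at 98 mm. About 0.2 kg. A good grip is across the 32 mm thickness, 58 mm above the underside. Origin: centre of its underside; z up.
- mirror: Folded white plastic hand mirror standing upright on its foot: foot 46 mm (x) by 62 mm (y) by 10 mm high; above it the upright folded panel, 14 mm thick along x, 64 mm wide along y, top at 115 mm, in the middle of the foot, glass face towards -x. About 0.12 kg. A good grip is across the panel's thickness, 88 mm above the underside. Origin: centre of its underside; z up.
- cup: Stainless steel cup, 54 mm in diameter at the foot, 60 mm at the rim, 85 mm tall, with a pair of tweezers wedged in it that leans out over the rim on its -x side, top at 105 mm (they move with the cup as one piece). About 0.15 kg. A good grip is across the outside diameter 70 mm above the underside (leave 30 mm free above the rim). Origin: centre of its underside; z up.
- pad_can: Fixed round cork coaster, 70 mm in diameter, 4 mm thick, on the frosted glass shelf: the place where the can stands at the start. Its y axis runs along the shelf to the robot's left. The shelf plate is 120 mm deep and 440 mm long, its top 22 mm above the counter; the five things on it stand in a row 85 mm apart in any order. Origin: centre of its underside; z up.
- pad_bottle: Fixed square white ceramic coaster, 64 mm square, 4 mm thick, on the glass shelf: the place where the bottle stands at the start. Axes as pad_can. Origin: centre of its underside; z up.
- pad_mirror: Fixed oblong dark wooden coaster, 84 mm (x) by 70 mm (y), 4 mm thick, on the glass shelf: the place where the mirror stands at the start. Axes as pad_can. Origin: centre of its underside; z up.
- pad_cup: Fixed round black rubber coaster, 76 mm in diameter, 4 mm thick, on the glass shelf: the place where the cup stands at the start. Axes as pad_can. Origin: centre of its underside; z up.
- rack: Fixed low wooden tray with four equal bays in a row, empty: outside 120 (x) by 365 (y) by 30 mm high; walls, dividers and floor 5 mm thick; each bay 110 by 86 mm inside, 25 mm deep. Bay centres from the robot's left to right: y = +135, +45, -45, -135 mm, x = 0; floor at z = 5 mm. Origin: centre of its underside; x away from the robot, y to the robot's left, z up.
- jar: Low white cream jar with a steel lid, 51 mm in diameter and 36 mm high, loose, standing straight on the glass (no coaster) in the same row; it is to stay there. Shelf and tray lie roughly parallel, either one nearer to the robot; other clutter stands clear of both, the tallest 0.18 m high. Origin: centre of its underside; z up.
Things that resemble listed ones, but are neither listed nor needed, are in the scene too. Leave any red or yellow look-alike of the can alone.

How it is judged:
At the end, for the whole second after the job is handed in: Each of the four stands on the floor of its own bay (underside 0-10 mm above the tray's, within 50 mm of its centre line, tilt under 0.12 rad), parted by the dividers, left to right in the order of their coasters; all released and at rest; jar within 15 mm of its start (z of can in the frame of rack between 0 and 0.01 m and x of can in the frame of rack between -0.05 and 0.05 m and y of can in the frame of rack between -0.18 and 0.18 m and angle between each of can, bottle, mirror, cup's own z axis and vertical below 0.12 rad and linear speed of each of can, bottle, mirror, cup below 0.02 m/s and angular speed of each of can, bottle, mirror, cup below 0.2 rad/s and contact force between each of can, bottle, mirror, cup and the fingers below 0.05 N and z of bottle in the frame of rack between 0 and 0.01 m and x of bottle in the frame of rack between -0.05 and 0.05 m and y of bottle in the frame of rack between -0.18 and 0.18 m and z of mirror in the frame of rack between 0 and 0.01 m and x of mirror in the frame of rack between -0.05 and 0.05 m and y of mirror in the frame of rack between -0.18 and 0.18 m and z of cup in the frame of rack between 0 and 0.01 m and x of cup in the frame of rack between -0.05 and 0.05 m and y of cup in the frame of rack between -0.18 and 0.18 m and ((y of pad_can in the frame of pad_bottle above 0.02 m and ((y of can in the frame of rack above 0.09 m and y of bottle in the frame of rack below 0.09 m) or (y of can in the frame of rack above 0 m and y of bottle in the frame of rack below 0 m) or (y of can in the frame of rack above -0.09 m and y of bottle in the frame of rack below -0.09 m))) or (y of pad_bottle in the frame of pad_can above 0.02 m and ((y of bottle in the frame of rack above 0.09 m and y of can in the frame of rack below 0.09 m) or (y of bottle in the frame of rack above 0 m and y of can in the frame of rack below 0 m) or (y of bottle in the frame of rack above -0.09 m and y of can in the frame of rack below -0.09 m)))) and ((y of pad_can in the frame of pad_mirror above 0.02 m and ((y of can in the frame of rack above 0.09 m and y of mirror in the frame of rack below 0.09 m) or (y of can in the frame of rack above 0 m and y of mirror in the frame of rack below 0 m) or (y of can in the frame of rack above -0.09 m and y of mirror in the frame of rack below -0.09 m))) or (y of pad_mirror in the frame of pad_can above 0.02 m and ((y of mirror in the frame of rack above 0.09 m and y of can in the frame of rack below 0.09 m) or (y of mirror in the frame of rack above 0 m and y of can in the frame of rack below 0 m) or (y of mirror in the frame of rack above -0.09 m and y of can in the frame of rack below -0.09 m)))) and ((y of pad_can in the frame of pad_cup above 0.02 m and ((y of can in the frame of rack above 0.09 m and y of cup in the frame of rack below 0.09 m) or (y of can in the frame of rack above 0 m and y of cup in the frame of rack below 0 m) or (y of can in the frame of rack above -0.09 m and y of cup in the frame of rack below -0.09 m))) or (y of pad_cup in the frame of pad_can above 0.02 m and ((y of cup in the frame of rack above 0.09 m and y of can in the frame of rack below 0.09 m) or (y of cup in the frame of rack above 0 m and y of can in the frame of rack below 0 m) or (y of cup in the frame of rack above -0.09 m and y of can in the frame of rack below -0.09 m)))) and ((y of pad_bottle in the frame of pad_mirror above 0.02 m and ((y of bottle in the frame of rack above 0.09 m and y of mirror in the frame of rack below 0.09 m) or (y of bottle in the frame of rack above 0 m and y of mirror in the frame of rack below 0 m) or (y of bottle in the frame of rack above -0.09 m and y of mirror in the frame of rack below -0.09 m))) or (y of pad_mirror in the frame of pad_bottle above 0.02 m and ((y of mirror in the frame of rack above 0.09 m and y of bottle in the frame of rack below 0.09 m) or (y of mirror in the frame of rack above 0 m and y of bottle in the frame of rack below 0 m) or (y of mirror in the frame of rack above -0.09 m and y of bottle in the frame of rack below -0.09 m)))) and ((y of pad_bottle in the frame of pad_cup above 0.02 m and ((y of bottle in the frame of rack above 0.09 m and y of cup in the frame of rack below 0.09 m) or (y of bottle in the frame of rack above 0 m and y of cup in the frame of rack below 0 m) or (y of bottle in the frame of rack above -0.09 m and y of cup in the frame of rack below -0.09 m))) or (y of pad_cup in the frame of pad_bottle above 0.02 m and ((y of cup in the frame of rack above 0.09 m and y of bottle in the frame of rack below 0.09 m) or (y of cup in the frame of rack above 0 m and y of bottle in the frame of rack below 0 m) or (y of cup in the frame of rack above -0.09 m and y of bottle in the frame of rack below -0.09 m)))) and ((y of pad_mirror in the frame of pad_cup above 0.02 m and ((y of mirror in the frame of rack above 0.09 m and y of cup in the frame of rack below 0.09 m) or (y of mirror in the frame of rack above 0 m and y of cup in the frame of rack below 0 m) or (y of mirror in the frame of rack above -0.09 m and y of cup in the frame of rack below -0.09 m))) or (y of pad_cup in the frame of pad_mirror above 0.02 m and ((y of cup in the frame of rack above 0.09 m and y of mirror in the frame of rack below 0.09 m) or (y of cup in the frame of rack above 0 m and y of mirror in the frame of rack below 0 m) or (y of cup in the frame of rack above -0.09 m and y of mirror in the frame of rack below -0.09 m)))) and distance of jar from where it was at the start of the episode below 0.015 m); the robot touches nothing.
It fails at once if the cream jar is pushed or picked from its place (more than 15 mm) (distance of jar from where it was at the start of the episode above 0.015 m).
It fails at once if one of the four things is tipped over (beyond 40 degrees) (angle between any of can, bottle, mirror, cup's own z axis and vertical above 0.7 rad).
It fails at once if one of the four things is let go over the tray more than 20 mm above the bay's floor ((z of can in the frame of rack above 0.025 m and x of can in the frame of rack between -0.06 and 0.06 m and contact force between can and the fingers below 0.05 N) or (z of bottle in the frame of rack above 0.025 m and x of bottle in the frame of rack between -0.06 and 0.06 m and contact force between bottle and the fingers below 0.05 N) or (z of mirror in the frame of rack above 0.025 m and x of mirror in the frame of rack between -0.06 and 0.06 m and contact force between mirror and the fingers below 0.05 N) or (z of cup in the frame of rack above 0.025 m and x of cup in the frame of rack between -0.06 and 0.06 m and contact force between cup and the fingers below 0.05 N)).
It also fails if it takes over 96 s, if anything falls off the work surface, if the arm or the gripper's body presses on something with over 40 N, if the wrist force passes 120 N, or if a joint passes its speed limit or range.

ROBOT

A 7-joint arm with a two-finger parallel gripper is mounted at the origin on the work surface. World frame = base frame: x ahead of the robot, y to its left, z up, the work surface at z = 0. Lengths are in m, angles in rad, forces in N, time in s.
With the tool pointing down it reaches from about 0.425 to 0.95 m from the base axis. Payload 4.7 kg.
Tool frame: the origin (TCP) lies on the centre line of the jaws, within the pads' length; the fingertips stand robot.nose_length ahead of it and the grasp point (between the pads) lies 8 mm behind it (robot.nose_length is the distance from the TCP to the fingertips, in m); z points along the fingers, x is the direction in which the jaws open and shut, and the axes are right-handed (so a half turn about z gives the same grasp; the last joint's range is limited). The gripper opens to 85 mm and grips with 20 to 120 N. Pads are 22 mm wide; open, the fingers measure 114 mm over their backs; the gripper's body (76 mm by 85 mm) begins 54 mm behind the grasp point. The pads swing forward as they close: fully open they stand 13 mm farther back than shut.
Start: joints at [1.081, 0.469, -0.049, 1.532, 0.024, 1.141, -0.082], TCP at [0.3, -0.605, 0.242] pointing down, gripper open.
Joint ranges: [-2.59, 2.59], [-0.33, 1.99], [-1.39, 1.29], [0.1, 2.45], [-1.04, 4.18], [0.21, 1.99], [-2.66, 2.66]. Speed limits (rad/s): [2.57, 2.57, 3.14, 3.14, 3.14, 3.14, 3.14].

INTERFACE

Orientations are given as [roll, pitch, yaw] about the fixed x, y, z axes, in that order (R = Rz(yaw) Ry(pitch) Rx(roll)).
In Python, from plant import robot gives the robot as it stands. Calls block until the motion is done:
- robot.goto(position, orientation): joint-space move of the TCP to a pose.
- robot.move_straight(position, vel=0.15, attitude=None, contact_N=None): straight line of the TCP; attitude=None keeps the orientation; vel is the mean speed in m/s. With contact_N (N) it stops when the force on the tool has changed by that much, and returns True; else False.
- robot.move_joints(angles): joint-space move.
- robot.grip(opening, strength=None): opening from 0.0 (shut) to 1.0 (fully open); strength is the grip in N (None keeps the last); returns when the fingers have stopped.
- robot.sleep(seconds).
- robot.inverse_kinematics(position, orientation): joint angles nearest the present ones, or None.
- robot.sense(): the state.
- robot.grab_frame(name): name is "scene" or "side" or "wrist"; returns a dict with "image" (480x640x3 uint8, red, green, blue), "range_z" (480x640 float32, m along the optical axis (not along the pixel's ray), 0 where there is no reading), "fx", "fy", "cx", "cy" (pixels), "R" (3x3) and "t" (3): a world point X has camera coordinates R X + t. Camera axes: x right, y down, z forward; pixel columns grow to the right and rows downward; lengths in m; the calibration is good to about 2 mm. A picture is of the moment at which its call begins.
A pose or a line that the arm cannot do raises robot.IKError and nothing moves.
- robot.close_job(): hands the job in, once; it reports no verdict.
The state is a dict: "t": time; "joint_pos": joint angles; "joint_velocities": joint speeds; "effort": joint torques, N m; "tcp_pos": TCP position; "tcp_rot": TCP orientation; "wrist_force": force on the tool from outside, world axes, zero at the start; "torque": the same for the moment, N m; "opening": opening from 0.0 (shut) to 1.0 (fully open).
Only numpy, scipy, OpenCV 4.12 (cv2) and the standard library are available. Lean on these libraries where they do the work, as an engineer would, in place of code of your own. Each camera call takes 0.05 s, during which the arm holds its last target.

## Working session

There is one attempt and no reset: what is moved stays moved. The work goes in short steps, each a Python script; the robot and the scene stay as the last script left them, time stands still between calls to the robot, and variables do not carry over. Pictures are saved under pics/ and viewed, and the job is handed in when it is done.

```bash
ls; mkdir -p pics; python3 - <<'E'
from plant import robot
import cv2,numpy as np
s=robot.sense();print(s['t'],s['tcp_pos'],s['tcp_rot'],s['opening'],robot.nose_length)
for n in ['scene','side','wrist']:
    f=robot.grab_frame(n);cv2.imwrite(f'pics/{n}0.png',f['image'][:,:,::-1]);np.savez(f'pics/{n}0.npz',**f)
    print(n,f['fx'],f['cx'],f['cy'],(-f['R'].T@f['t']).round(3),f['R'][2].round(2))
E
```

```text
pics
0.0 [ 0.29990046 -0.60409272  0.24125314] [ 3.14148582e+00  1.95851202e-03 -1.10996841e+00] 1.002505667171253 0.011
scene 445.60428860062916 325.92266453050746 237.71895657210734 [ 0.858 -0.411  0.599] [-0.35  0.52 -0.78]
side 478.557677609861 322.170059267948 235.71712450378072 [0.507 0.673 0.567] [ 0.13 -0.82 -0.56]
wrist 346.5312485083551 317.4793819276698 234.00031596245725 [ 0.359 -0.575  0.374] [-0.23 -0.12 -0.97]
```

View pics/scene0.png

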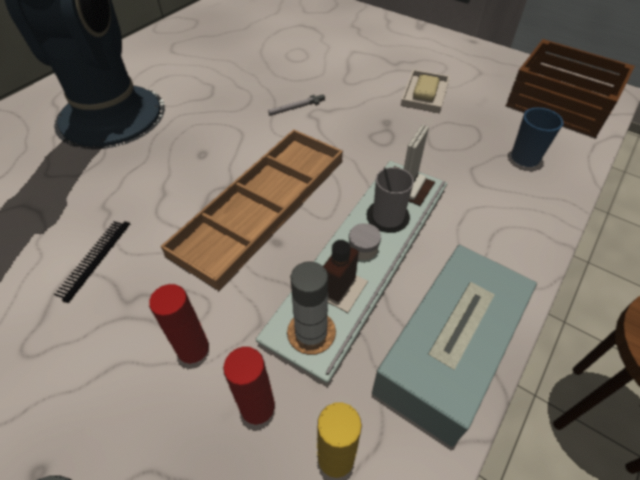

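View pics/side0.png

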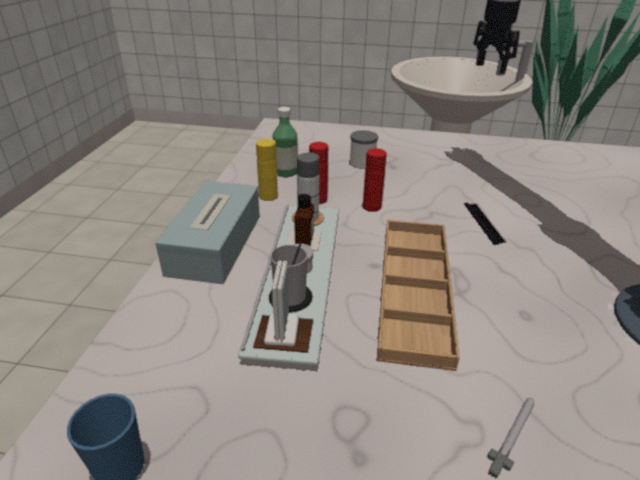

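View pics/wrist0.png

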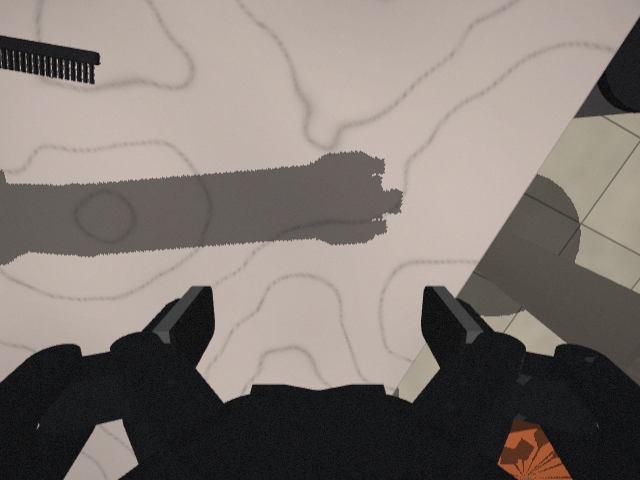

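The scene view shows the tray with corners near (165,248), (218,285), (342,155) and (295,132). The shelf runs from (300,360) to (420,180). Going from +y (robot's left), the row is mirror (415,155), cup (392,195), jar (364,237), bottle (342,265), can (310,305). The side view agrees. Next I'll measure.

```bash
cat > h.py <<'E'
import numpy as np,cv2
def cloud(f):
    z=f['range_z'].astype(float);v,u=np.indices(z.shape)
    P=np.stack([(u-f['cx'])/f['fx']*z,(v-f['cy'])/f['fy']*z,z],-1)
    W=(P-f['t'])@f['R']
    W[z<=0]=np.nan
    return W
def ray(f,u,v,h):
    d=f['R'].T@np.array([(u-f['cx'])/f['fx'],(v-f['cy'])/f['fy'],1.]);c=-f['R'].T@f['t']
    return c+d*(h-c[2])/d[2]
def proj(f,X):
    c=f['R']@np.asarray(X,float)+f['t'];return f['fx']*c[0]/c[2]+f['cx'],f['fy']*c[1]/c[2]+f['cy']
def load(n): return dict(np.load(f'pics/{n}.npz'))
E
python3 - <<'E'
from h import *
from scipy import ndimage
for n in ['scene0','side0']:
    f=load(n);W=cloud(f);im=f['image'];print(n,'missing',np.isnan(W[...,0]).mean())
    hsv=cv2.cvtColor(im,cv2.COLOR_RGB2HSV)
    # table check
    m=(W[...,2]>-.02)&(W[...,2]<.01)&(W[...,0]>.3)&(W[...,0]<.9);print('table z med',np.nanmedian(W[...,2][m]),np.nanstd(W[...,2][m]))
    cc=ray  
    for nm,rng,zlo,zhi in [('wood',((8,90,70),(20,200,255)),.015,.045),('shelf',((70,10,120),(100,80,255)),.012,.035)]:
        k=cv2.inRange(hsv,*map(np.array,rng)).astype(bool)&(W[...,2]>zlo)&(W[...,2]<zhi)&(W[...,0]>.2)&(W[...,0]<1)
        l,c=ndimage.label(k);
        if c==0: print(nm,'none');continue
        k=ndimage.binary_dilation(l==1+np.argmax(np.bincount(l.ravel())[1:])) &k if nm=='shelf' else k
        p=W[k];print(nm,len(p),'z',np.percentile(p[:,2],[5,50,95]).round(4))
        r=cv2.minAreaRect(p[:,:2].astype(np.float32)*1000);print(r)
E
```

```text
scene0 missing 0.003919270833333334
table z med 8.192326598075867e-06 0.0018003034784379525
wood 2908 z [0.0218 0.0266 0.0306]
((619.8572387695312, 203.58657836914062), (1004.9122314453125, 461.8249206542969), 86.12948608398438)
shelf none
side0 missing 0.0039713541666666664
table z med 0.000261983615350919 0.0021167855669732287
wood 3673 z [0.0162 0.0255 0.0305]
((540.52734375, -7.8295440673828125), (316.0586242675781, 392.4747619628906), 3.5929319858551025)
shelf 3 z [0.0181 0.0184 0.0203]
((690.8099365234375, 213.3209991455078), (0.5820257663726807, 4.046925067901611), 67.43311309814453)
```

```bash
python3 - <<'E'
from h import *
# height-coloured top view of each cloud, 2px/mm... x in .35-.85,y -.4..+.4
for n in ['scene0','side0']:
    f=load(n);W=cloud(f);im=f['image']
    T=np.full((600,800,3),255,np.uint8)
    o=np.argsort(np.nan_to_num(W[...,2].ravel(),nan=-9));w=W.reshape(-1,3)[o];c=im.reshape(-1,3)[o]
    ok=(w[:,2]>-.02)&(w[:,2]<.2);w=w[ok];c=c[ok]
    u=((.4-w[:,1])*1000).astype(int);v=((.9-w[:,0])*1000).astype(int)
    ok=(u>=0)&(u<799)&(v>=0)&(v<599)
    for d in (0,1):
        for e in (0,1): T[v[ok]+d,u[ok]+e]=c[ok][:,::-1]
    cv2.imwrite(f'pics/top_{n}.png',T)
E
```

```text
(no output)
```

View pics/top_scene0.png

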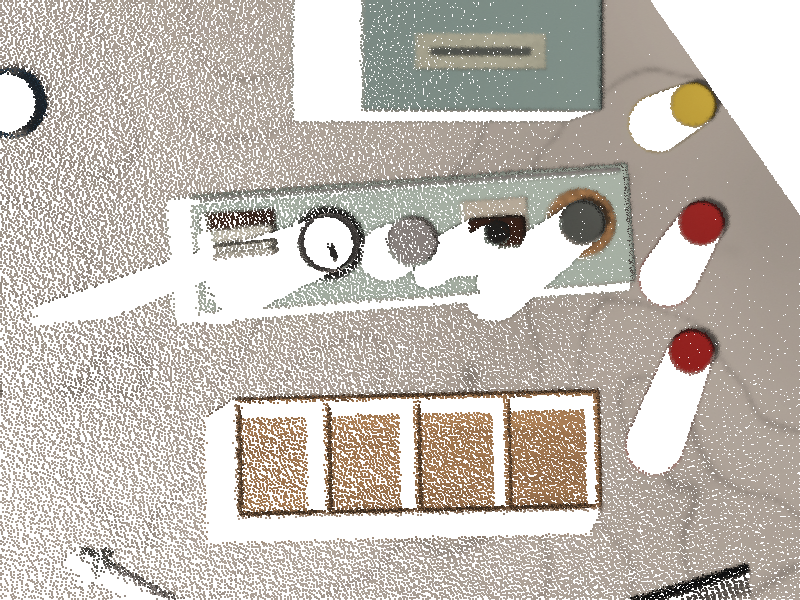

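View pics/top_side0.png

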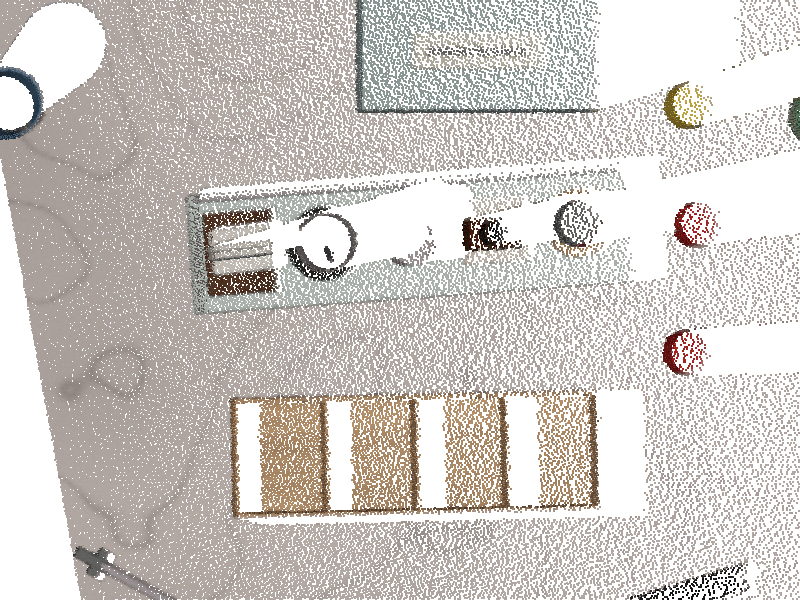

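The depth clouds agree to within about 5 mm. The tray centre is near (0.447,-0.017), the row lies at x≈0.66-0.68, and the bottle and mirror thickness axes run along world x. I'll check the poses with two overhead wrist views.

```bash
python3 - <<'E'
from plant import robot
import cv2,numpy as np
from math import pi
for yaw in (0,pi,pi/2,-pi/2):
    print(yaw,[ (np.round(q,2) if (q:=robot.inverse_kinematics(p,[pi,0,yaw])) is not None else None) for p in ([.72,.08,.42],[.447,.12,.2],[.447,-.15,.2])])
for i,y in enumerate((-.10,.08)):
    robot.goto([.73,y,.42],[pi,0,-pi/2])
    f=robot.grab_frame('wrist');cv2.imwrite(f'pics/w{i}.png',f['image'][:,:,::-1]);np.savez(f'pics/w{i}.npz',**f)
    s=robot.sense();print(s['t'],s['tcp_pos'],(-f['R'].T@f['t']).round(3))
E
```

```text
0 [array([ 0.2 ,  0.56, -0.69,  1.09,  0.34,  1.6 , -0.39]), array([ 0.43,  0.29, -0.91,  2.03,  0.28,  0.95, -0.63]), array([ 0.68,  0.22, -0.51,  2.03,  0.13,  0.92,  0.1 ])]
3.141592653589793 [array([ 0.39,  0.71, -1.18,  1.07,  0.66,  1.71,  2.57]), array([ 0.61,  0.38, -1.16,  2.02,  0.42,  1.  ,  2.38]), array([-0.69,  0.32,  1.13,  2.09, -0.35,  0.94, -2.5 ])]
1.5707963267948966 [array([ 0.27,  0.59, -0.83,  1.08,  0.42,  1.62,  1.13]), array([ 0.58,  0.37, -1.13,  2.02,  0.4 ,  0.99,  0.83]), array([ 0.88,  0.27, -0.75,  2.02,  0.22,  0.94,  1.59])]
-1.5707963267948966 [array([ 0.07,  0.51, -0.43,  1.1 ,  0.21,  1.57, -1.88]), array([ 0.27,  0.24, -0.71,  2.04,  0.2 ,  0.93, -2.12]), array([ 0.45,  0.2 , -0.24,  2.04,  0.06,  0.91, -1.4 ])]
2.6333 [ 0.72974465 -0.10147865  0.41974503] [ 0.796 -0.102  0.553]
3.4333 [0.73038582 0.0776971  0.41995454] [0.796 0.079 0.553]
```

View pics/w0.png

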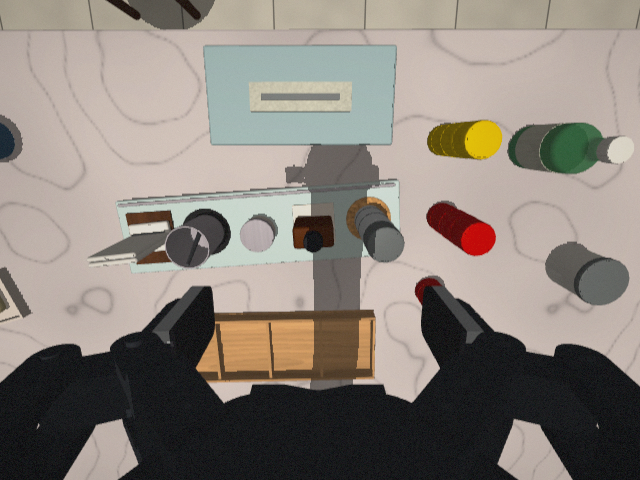

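View pics/w1.png

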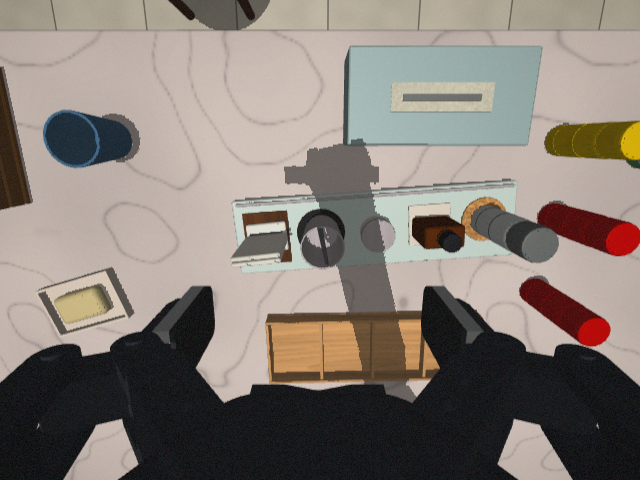

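The wrist views show the can lid at (384,240), bottle at (312,233), jar at (258,232), cup at (188,246) and mirror at (140,245) in w0. The tweezers lean roughly along world x. Now the numbers from all four views.

```bash
python3 - <<'E'
from h import *
def circ(p):
    A=np.c_[2*p,np.ones(len(p))];s=np.linalg.lstsq(A,(p**2).sum(1),rcond=None)[0];return s[:2].round(4),round(float(np.sqrt(s[2]+s[0]**2+s[1]**2)),4)
C=dict(mirror=(.655,.158),cup=(.659,.073),jar=(.659,-.012),bottle=(.667,-.093),can=(.677,-.18))
for n in ['scene0','side0','w0','w1']:
    f=load(n);W=cloud(f);print('==',n)
    P=W.reshape(-1,3);P=P[~np.isnan(P[:,0])]
    for o,(x,y) in C.items():
        q=P[(abs(P[:,1]-y)<.046)&(abs(P[:,0]-x)<.055)&(P[:,2]>.03)]
        if len(q)<20: continue
        top=np.percentile(q[:,2],99)
        if o in('can','jar','cup'):
            ref=dict(can=.166,jar=.058,cup=.111)[o]
            t=q[abs(q[:,2]-ref)<.004][:,:2]
            if o=='cup': 
                r=circ(t)
            else:
                r=cv2.minEnclosingCircle(t.astype(np.float32)*1000)
            print(o,'top',top.round(4),len(t),np.median(q[abs(q[:,2]-ref)<.006][:,2]).round(4),r)
        elif o=='bottle':
            t=q[abs(q[:,2]-.096)<.004]
            c=q[q[:,2]>.116]
            print(o,'top',top.round(4),'shoulder',np.median(t[:,2]).round(4),cv2.minAreaRect(t[:,:2].astype(np.float32)*1000),'cap',cv2.minEnclosingCircle(c[:,:2].astype(np.float32)*1000))
        else:
            t=q[abs(q[:,2]-.140)<.004]; k=q[(q[:,2]>.06)&(q[:,2]<.136)]
            print(o,'top',top.round(4),len(t),cv2.minAreaRect(t[:,:2].astype(np.float32)*1000),'panel',cv2.minAreaRect(k[:,:2].astype(np.float32)*1000),k[:,:2].mean(0).round(4))
    # tray: rim points
    q=P[(abs(P[:,2]-.03)<.0035)&(abs(P[:,0]-.447)<.09)&(abs(P[:,1]+.017)<.22)]
    if len(q): print('tray',len(q),cv2.minAreaRect(q[:,:2].astype(np.float32)*1000))
    q=P[(abs(P[:,2]-.005)<.002)&(abs(P[:,0]-.447)<.045)&(abs(P[:,1]+.017)<.16)];print('trayfloor z',np.median(q[:,2]).round(4))
    q=P[(P[:,2]>.018)&(P[:,2]<.0245)&(abs(P[:,0]-.66)<.1)&(abs(P[:,1]+.01)<.26)];print('shelf',np.median(q[:,2]).round(4),cv2.minAreaRect(q[:,:2].astype(np.float32)*1000))
E
```

```text
== scene0
mirror top 0.1417 226 ((650.587158203125, 155.8757781982422), (15.011495590209961, 63.94073486328125), 6.468327045440674) panel ((654.192626953125, 154.66012573242188), (63.92103958129883, 14.091636657714844), 89.7981948852539) [0.6562 0.1448]
cup top 0.1207 228 0.1094 (array([0.6586, 0.0718]), 0.028)
jar top 0.0599 656 0.0577 ((659.5408935546875, -12.020013809204102), 26.327770233154297)
bottle top 0.1248 shoulder 0.0955 ((667.811279296875, -96.64710998535156), (31.53266716003418, 54.91358947753906), 3.089871644973755) cap ((667.3046875, -96.08019256591797), 13.45913028717041)
can top 0.1672 950 0.1656 ((677.8417358398438, -181.30381774902344), 22.27387237548828)
tray 1577 ((446.3672790527344, -16.688629150390625), (122.94760131835938, 367.0045471191406), 1.2430319786071777)
trayfloor z 0.005
shelf 0.0218 ((661.5509643554688, -11.508758544921875), (120.51258087158203, 441.1987609863281), 4.243896007537842)
== side0
mirror top 0.1416 287 ((650.6021118164062, 159.76153564453125), (14.398587226867676, 63.46342086791992), 6.338639736175537) panel ((647.396240234375, 160.905364
[... 1926 characters left out ...]
8) [0.6584 0.154 ]
cup top 0.1258 285 0.1115 (array([0.6598, 0.0721]), 0.0279)
jar top 0.0614 897 0.0593 ((660.7210083007812, -11.56220817565918), 25.59154510498047)
bottle top 0.1266 shoulder 0.097 ((668.8351440429688, -95.29383850097656), (32.00515365600586, 55.22648620605469), 3.5461339950561523) cap ((668.9476928710938, -95.30089569091797), 12.858790397644043)
can top 0.1689 1141 0.1672 ((678.6838989257812, -180.49635314941406), 22.51974105834961)
tray 1694 ((447.446044921875, -17.124862670898438), (122.52571105957031, 363.9521484375), 1.4819411039352417)
trayfloor z 0.0059
shelf 0.0232 ((662.5648193359375, -11.501251220703125), (120.75763702392578, 439.5768127441406), 4.232892036437988)
```

All four views agree. Base heights come out at 0.026, and the sizes match the text. I'll check the tweezers' direction, then do the can.

```bash
cat > pp.py <<'E'
from plant import robot
import numpy as np,cv2
from math import pi,radians,sin,cos
TR=np.array([.447,-.0166]);TY=radians(1.3)
def bay(y): return TR+y*np.array([-sin(TY),cos(TY)])
def st(m):
    s=robot.sense();print(m,'t%.1f'%s['t'],'tcp',s['tcp_pos'].round(4) if hasattr(s['tcp_pos'],'round') else s['tcp_pos'],'F',np.round(s['wrist_force'],1),'open %.3f'%s['opening']);return s
def pick(xy,yaw,grip,N,op=1.0,base=.026):
    z=base+grip-.008
    robot.grip(op)
    robot.goto([*xy,z+.12],[pi,0,yaw])
    c=robot.move_straight([*xy,z],vel=.10,contact_N=8)
    st('down contact=%s'%c)
    if c: return False
    robot.grip(0.0,N); s=st('gripped')
    robot.move_straight([*xy,z+.09],vel=.08); st('lifted')
    return True
def place(xy,yaw,grip,op=1.0):
    z=.005+grip-.008
    robot.move_straight([*xy,z+.08],vel=.15,attitude=[pi,0,yaw]); st('over')
    robot.move_straight([*xy,z+.012],vel=.08)
    c=robot.move_straight([*xy,z-.004],vel=.02,contact_N=4)
    s=st('set contact=%s dz=%.4f'%(c,robot.sense()['tcp_pos'][2]-z))
def release(op=1.0,up=.14):
    robot.grip(op); robot.sleep(.2); st('open')
    p=robot.sense()['tcp_pos']; robot.move_straight([p[0],p[1],p[2]+up],vel=.12)
def snap(n,name):
    f=robot.grab_frame(n);cv2.imwrite(f'pics/{name}.png',f['image'][:,:,::-1]);np.savez(f'pics/{name}.npz',**f)
E
python3 - <<'E'
from h import *
for n in ['scene0','w0','w1','side0']:
    W=cloud(load(n)).reshape(-1,3);q=W[(abs(W[:,0]-.659)<.05)&(abs(W[:,1]-.072)<.04)&(W[:,2]>.116)&(W[:,2]<.14)]
    print(n,len(q),q.mean(0).round(4),q.max(0).round(3),q.min(0).round(3))
E
python3 - <<'E'
from pp import *
if pick((.678,-.1805),radians(3),.105,40): snap('side','canlift')
E
```

```text
scene0 26 [0.643  0.0657 0.1243] [0.646 0.068 0.132] [0.64  0.064 0.116]
w0 36 [0.6442 0.0659 0.1258] [0.648 0.069 0.133] [0.64  0.064 0.118]
w1 35 [0.6446 0.0669 0.1255] [0.648 0.07  0.134] [0.641 0.064 0.116]
side0 25 [0.6421 0.0705 0.1247] [0.645 0.072 0.131] [0.639 0.067 0.117]
down contact=False t6.6 tcp [ 0.6786 -0.1805  0.1239] F [ 0.1  0.2 -0.7] open 1.002
gripped t7.1 tcp [ 0.6783 -0.1806  0.1236] F [-0.2  0.5  3.4] open 0.518
lifted t8.4 tcp [ 0.6776 -0.1805  0.2122] F [-0.2  0.2 -1.8] open 0.518
```

View pics/canlift.png

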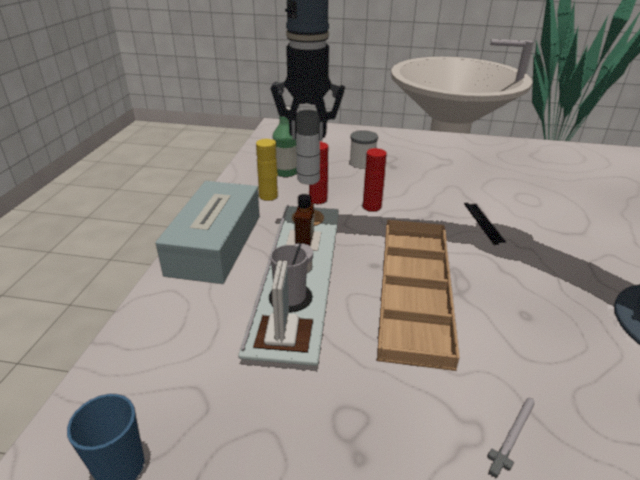

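The can hangs upright in the fingers at (308,150) and the neighbours haven't moved. Opening 0.518 is about 44 mm, which matches. Placing it.

```bash
python3 - <<'E'
from pp import *
place(bay(-.135),TY,.105)
snap('side','canset')
E
```

```text
over t10.1 tcp [ 0.4509 -0.1516  0.1822] F [-0.6 -0.5 -2. ] open 0.518
set contact=True dz=0.0005 t11.7 tcp [ 0.45   -0.1516  0.1025] F [-0.8  0.5  4.4] open 0.520
```

View pics/canset.png

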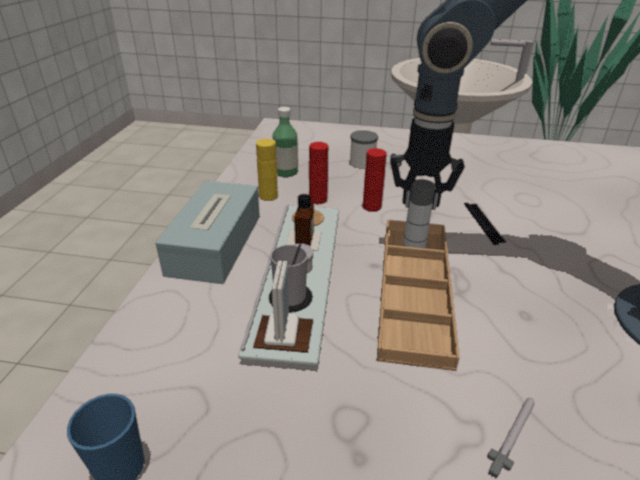

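The can stands in the rearmost bay at (418,215), and contact came at floor height (dz 0.5 mm). I'll release it, then move the bottle.

```bash
python3 - <<'E'
from pp import *
release()
if pick((.668,-.095),radians(3.3),.058,40):
    place(bay(-.045),TY,.058); snap('side','botset')
E
```

```text
open t12.4 tcp [ 0.4491 -0.1515  0.1019] F [0.4 0.6 0.2] open 1.002
down contact=False t16.2 tcp [ 0.6686 -0.095   0.0769] F [-0.4  0.1  0.4] open 0.999
gripped t16.8 tcp [ 0.6683 -0.095   0.0763] F [ 0.  -0.2  1.5] open 0.371
lifted t18.0 tcp [ 0.6676 -0.0951  0.1652] F [-0.1 -0.1 -1.9] open 0.368
over t19.7 tcp [ 0.4489 -0.0616  0.1352] F [ 0.1  0.6 -0.8] open 0.370
set contact=True dz=0.0002 t21.3 tcp [ 0.4481 -0.0617  0.0552] F [-0.5 -0.7  4.8] open 0.369
```

View pics/botset.png

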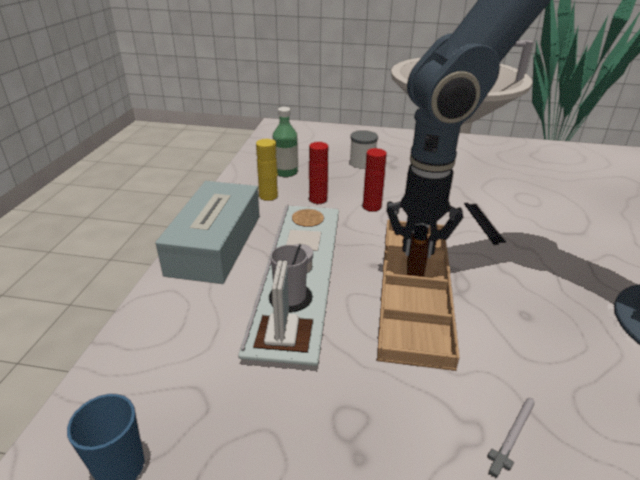

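The bottle stands in the second bay from the rear at (418,255), in contact at floor height. Next is the mirror.

```bash
python3 - <<'E'
from pp import *
release()
if pick((.651,.1565),radians(6.3),.088,35):
    place(bay(.135),TY,.088); snap('side','mirset')
E
```

```text
open t22.1 tcp [ 0.4472 -0.0618  0.0547] F [-0.2 -0.4 -0.2] open 0.995
down contact=False t26.1 tcp [0.6515 0.1568 0.1069] F [0.4 0.8 0.2] open 0.999
gripped t26.8 tcp [0.6511 0.1565 0.1061] F [-0.6 -0.2  0.8] open 0.157
lifted t28.1 tcp [0.6507 0.1562 0.1953] F [ 0.2  0.1 -1.4] open 0.162
over t29.6 tcp [0.4448 0.1186 0.1652] F [ 0.   0.2 -0.8] open 0.157
set contact=True dz=-0.0001 t31.2 tcp [0.4441 0.1182 0.0849] F [-0.3 -0.2  3.5] open 0.158
```

View pics/mirset.png

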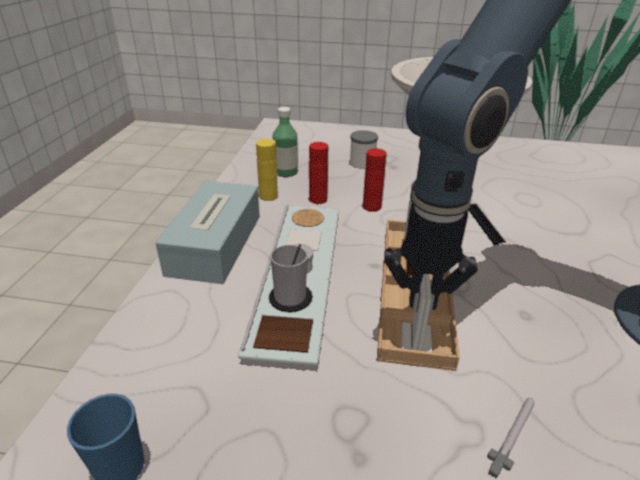

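The mirror stands in the front bay at (418,335). Last is the cup, with the jaws perpendicular to the tweezers' lean.

```bash
python3 - <<'E'
from pp import *
release(up=.16)
if pick((.659,.0722),radians(-70),.070,35):
    snap('side','cuplift')
    place(bay(.045),radians(-45),.070); snap('side','cupset')
E
```

```text
open t32.2 tcp [0.4433 0.1178 0.0845] F [-0.2  0.5 -0. ] open 0.996
down contact=False t36.3 tcp [0.6596 0.0724 0.0888] F [ 0.9 -0.2 -0. ] open 1.002
gripped t36.7 tcp [0.6595 0.0725 0.0888] F [-0.5  1.6  2.8] open 0.676
lifted t37.9 tcp [0.6586 0.072  0.1772] F [ 0.6  0.3 -2. ] open 0.673
over t39.6 tcp [0.4468 0.0286 0.1472] F [-0.4  0.5 -0.9] open 0.672
set contact=True dz=0.0007 t41.2 tcp [0.446  0.0284 0.0677] F [-0.9  0.   6.2] open 0.669
```

View pics/cupset.png

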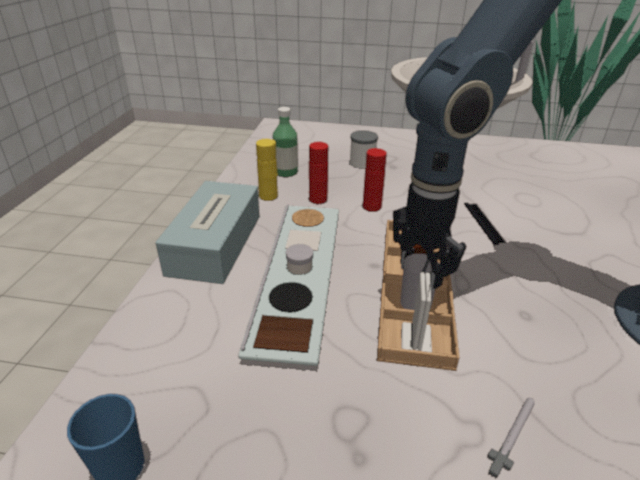

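```bash
python3 - <<'E'
from pp import *
release(op=.85,up=.2)
robot.goto([.35,-.45,.35],[pi,0,-.9])
snap('side','end_side');snap('scene','end_scene');st('end')
from h import *
for n in ['end_scene','end_side']:
    W=cloud(load(n)).reshape(-1,3);W=W[~np.isnan(W[:,0])]
    for o,y,h in [('mirror',.135,.12),('cup',.045,.09),('bottle',-.045,.103),('can',-.135,.145)]:
        b=bay(y);q=W[(abs(W[:,0]-b[0])<.055)&(abs(W[:,1]-b[1])<.042)&(abs(W[:,2]-h)<.004)]
        print(n,o,'bay',b.round(3),len(q),'z',np.median(q[:,2]).round(4),cv2.minAreaRect(q[:,:2].astype(np.float32)*1000))
    q=W[(abs(W[:,0]-.659)<.04)&(abs(W[:,1]+.012)<.04)&(abs(W[:,2]-.058)<.004)];print('jar',cv2.minEnclosingCircle(q[:,:2].astype(np.float32)*1000))
E
```

```text
open t41.7 tcp [0.4452 0.0281 0.0671] F [ 0.1  0.4 -0.2] open 0.852
end t45.5 tcp [ 0.3511 -0.4487  0.35  ] F [ 0.4 -0.  -0.2] open 0.848
end_scene mirror bay [0.444 0.118] 185 z 0.1191 ((444.2447814941406, 116.09717559814453), (14.415928840637207, 62.89274597167969), 1.54703688621521)
end_scene cup bay [0.446 0.028] 194 z 0.0886 ((444.63336181640625, 27.389564514160156), (58.925289154052734, 59.89118957519531), 67.54463958740234)
end_scene bottle bay [ 0.448 -0.062] 156 z 0.1026 ((447.6668395996094, -62.825401306152344), (24.274564743041992, 25.719724655151367), 34.65534591674805)
end_scene can bay [ 0.45  -0.152] 567 z 0.1447 ((449.9667663574219, -152.84066772460938), (42.53749084472656, 42.67049026489258), 18.5145206451416)
jar ((659.8707885742188, -11.838281631469727), 26.084274291992188)
end_side mirror bay [0.444 0.118] 265 z 0.1194 ((443.48065185546875, 120.4179458618164), (14.218792915344238, 64.61282348632812), 1.5841747522354126)
end_side cup bay [0.446 0.028] 197 z 0.089 ((444.9053649902344, 30.101947784423828), (58.894405364990234, 59.287654876708984), 4.12762451171875)
end_side bottle bay [ 0.448 -0.062] 113 z 0.1029 ((447.85540771484375, -58.795692443847656), (24.60245132446289, 24.401840209960938), 68.19605255126953)
end_side can bay [ 0.45  -0.152] 232 z 0.1449 ((449.3296813964844, -148.0242156982422), (41.996883392333984, 42.92264175415039), 72.26740264892578)
jar ((658.5198974609375, -8.755904197692871), 26.69736671447754)
```

View pics/end_side.png

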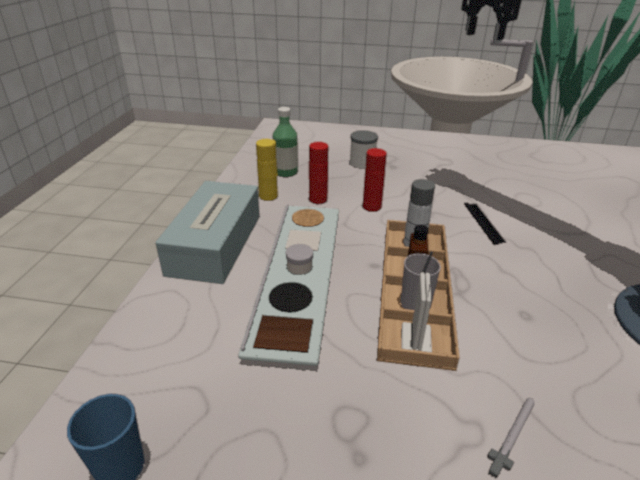

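View pics/end_scene.png

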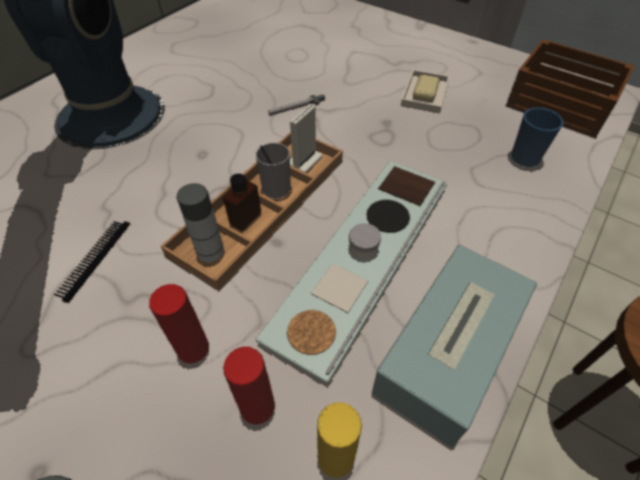

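All four stand upright in their own bays. In the scene view they are the can at (203,225), bottle (242,203), cup (274,172) and mirror (304,140), and the jar at (364,237) hasn't moved.

```bash
python3 -c "
from plant import robot
robot.close_job()"
```

```text
the job is handed in; nothing more can be done
```

All four things are in the tray in their shelf order, and I handed the job in at about 45 s. From the robot's left the bays hold the mirror, cup, bottle and can, and the jar stayed on the shelf.

- **Placement:** In the final views from both fixed cameras, each thing stands upright within about 4 mm of its bay centre. Their tops are at 119, 89, 103 and 145 mm, within about 1 mm of what standing on the bay floor gives.
- **Setting down:** Each was lowered until it touched the floor, which came within 1 mm of the expected height, and only then released.
- **Jar:** The scene camera puts it within 0.4 mm of its start. The side camera differs by about 4 mm, but it saw only part of the lid at the start.
- **Disagreement:** The two fixed cameras differ by 2–5 mm in y, before and after the move. That is slightly more than the stated calibration but well inside the tolerances. Nothing failed.

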